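# Lay stone setts out in a soaking tray and fit its overflow pipe

### The arm

A 6-joint arm with a two-finger parallel gripper is mounted at the origin on a cart in front of the work surface, level with it; the furniture and walls round the work are solid. World frame = base frame: x ahead of the robot, y to its left, z up, the work surface at z = 0. Lengths are in m, angles in rad, forces in N, time in s.
With the tool pointing down it reaches from about 0.35 to 1 m from the base axis. Payload 7.1 kg.
Tool frame: the origin (TCP) lies midway between the tips of the shut fingers; the grasp point (between the pads) lies hold_point_z behind it (hold_point_z is the distance from the TCP to the grasp point, in m); z points along the fingers, y is the direction in which the jaws open and shut (so a half turn about z gives the same grasp; the last joint's range is limited). The gripper opens to 85 mm and grips with 20 to 120 N. Pads are 22 mm wide; open, the fingers measure 114 mm over their backs; the gripper's body (76 mm by 85 mm) begins 54 mm behind the grasp point. The pads swing forward as they close: fully open they stand 13 mm farther back than shut.
Start: joints at [-1.148, 0.423, 1.63, -0, 1.089, -0.019], TCP at [0.267, -0.565, 0.231] pointing down, gripper open.
Joint ranges: [-3, 3], [-0.9, 2.11], [0.09, 2.58], [-1.31, 4.45], [0.11, 2.69], [-2.54, 2.54]. Speed limits (rad/s): [2.39, 2.39, 3.01, 3.14, 3.14, 3.14].

### API

Orientations are given as a rotation vector (axis times angle).
In Python, from workcell import * gives the robot as it stands.
- The arm moves only by the shell command python3 -m crank 'ROWS' [FORCE]. ROWS is text: rows parted by semicolons, each of 7 numbers parted by spaces: the finger opening in mm, from 0 to 85.4, then the shift along the tool's x, y, z in mm, then the turn, a rotation vector about the tool's x, y, z in degrees. In form: hand x y z rx ry rz; .... A call has 1 to 20 rows; each row shifts and turns the commanded pose from where the row before left it, along the tool's axes as they then stand; what a row does not reach is not made up. A row lasts 1/10 s, in which the tool goes at most 50 mm and 8.59 degrees, less where a joint would pass 70% of its speed; a pose out of reach is approached as far as the arm can. A call with a gripper value outside its range is refused whole. The fingers move at their own pace and stop on an object; FORCE is the grip in N (left out, the last holds). Time passes only in rows, so rows that do not move let the fingers close. It gives the time, the measured TCP pose, the force and the opening at its end, in the units of the state.
- read_state(): the state, without advancing time (a new reading comes with each control period).
- capture(name): name is "scene" or "top" or "wrist"; returns a dict with "img" (480x640x3 uint8, red, green, blue), "range_z" (480x640 float32, m along the optical axis (not along the pixel's ray), 0 where there is no reading), "K" (3x3 intrinsics, pixels), "xyz" and "attitude" of the camera in the world. Camera axes: x right, y down, z forward; pixel columns grow to the right and rows downward; lengths in m; the calibration is good to about 2 mm. A picture is of the moment at which its call begins.
- hand_in(): hands the job in, once; it reports no verdict.
The state is a dict: "time": time; "joints": joint angles; "joint_vel": joint speeds; "tau": joint torques, N m; "eef_pos": TCP position; "tcp_rot": TCP orientation; "ft_force": force on the tool from outside, world axes, zero at the start; "moment": the same for the moment, N m; "gripper_width": finger opening in m.
Only numpy, scipy, OpenCV 4.12 (cv2) and the standard library are available. Lean on these libraries where they do the work, as an engineer would, in place of code of your own. Each camera call takes 0.05 s, during which the arm holds its last target. There are 200 camera calls.

### The job

Get the soaking tray ready for filling: spread the heap of six stone setts evenly over the whole floor of the tray, each lying flat in a single layer with a finger's width or more to its neighbours, so that the water can reach every face. Push the overflow standpipe over the outlet spigot in the tray's corner, fully home past its seal, with firm but not brutal pressure, and leave it upright with no stone against it; do not disturb the other things on the bench.

Things in the scene. Friction and masses are not known exactly. Their poses are not given: they have to be found in the camera images.
- tray_floor (a point): centre of the floor's upper face in the soaking tray, a grey plastic basin fixed on two wooden bearers. Inside it is 290 mm along this point's x and 420 mm along its y, z up; the floor lies 27 mm above the bench; the upright walls, 4 mm thick, rise 62 mm above the floor (rounded rim 9 mm wide)
- spigot_seat (a point): tray outlet, in the tray's +x +y corner: centre of the top of the black flange (54 mm across, 3 mm high) on which the pipe's foot seats. From it rises a spigot 32 mm high, 32 mm thick, its nose tapered to 21 mm, with a springy seal 12 mm up: a pipe set on loosely stops there, about 13 mm too high; it takes about 5 to 15 N to push it on, until its foot meets the flange hard
- pipe_mid (a point): the middle (half-way up, on the axis) of the overflow standpipe: a plain white plastic tube, 42 mm outside, 34 mm bore, 55 mm long, 90 g, both ends alike; it stands upright on the bench beside the tray, on its left or its right side. z runs along the tube.
- frag_1_mid (a point): centre (half-way up) of one of the six alike reddish stone setts, rough blocks 48 mm (own x) x 75 mm (own y) x 30 mm (own z, the thickness), about 0.24 kg; heaped in the tray at the start, some flat on its floor, some tilted on top of others; a sett lies flat when its own z is upright, either way up
- frag_2_mid (a point): centre (half-way up) of one of the six alike reddish stone setts, rough blocks 48 mm (own x) x 75 mm (own y) x 30 mm (own z, the thickness), about 0.24 kg; heaped in the tray at the start, some flat on its floor, some tilted on top of others; a sett lies flat when its own z is upright, either way up
- frag_3_mid (a point): centre (half-way up) of one of the six alike reddish stone setts, rough blocks 48 mm (own x) x 75 mm (own y) x 30 mm (own z, the thickness), about 0.24 kg; heaped in the tray at the start, some flat on its floor, some tilted on top of others; a sett lies flat when its own z is upright, either way up
- frag_4_mid (a point): centre (half-way up) of one of the six alike reddish stone setts, rough blocks 48 mm (own x) x 75 mm (own y) x 30 mm (own z, the thickness), about 0.24 kg; heaped in the tray at the start, some flat on its floor, some tilted on top of others; a sett lies flat when its own z is upright, either way up
- frag_5_mid (a point): centre (half-way up) of one of the six alike reddish stone setts, rough blocks 48 mm (own x) x 75 mm (own y) x 30 mm (own z, the thickness), about 0.24 kg; heaped in the tray at the start, some flat on its floor, some tilted on top of others; a sett lies flat when its own z is upright, either way up
- frag_6_mid (a point): centre (half-way up) of one of the six alike reddish stone setts, rough blocks 48 mm (own x) x 75 mm (own y) x 30 mm (own z, the thickness), about 0.24 kg; heaped in the tray at the start, some flat on its floor, some tilted on top of others; a sett lies flat when its own z is upright, either way up
- sander: bystander: a cork sanding block wrapped in abrasive paper, 62 x 100 x 33 mm, on the bench on the side of the tray where the pipe is not; origin under it
- whetstone_1: bystander: a dark grey whetstone, 50 x 150 x 24 mm, on the bench left of the tray; origin under it
Mind the look-alikes: they are no part of the job. What is shaped like the part that bears frag_3_mid but yellow is not meant.

How it is judged:
By the outcome, as a careful person would: the job done as asked, in the order asked, and still so for the second after the job is handed in, with the robot touching nothing.
It also fails if it takes over 72 s, if anything falls off the work surface, if the arm or the gripper's body presses on something with over 40 N, if the wrist force passes 120 N, or if a joint passes its speed limit or range.

## Working session

There is one attempt and no reset: what is moved stays moved. The work goes in short steps, Python scripts to look and compute and a shell command to move; the robot and the scene stay as the last step left them, time stands still between calls to the robot, and variables do not carry over. Pictures are saved under pics/ and viewed, about 8 in all and at most 12, crops included, and the job is handed in when it is done.

```bash
ls; mkdir -p pics; cat > h.py <<'E'
from workcell import *
import numpy as np, cv2
from scipy.spatial.transform import Rotation as R
def cam(n):
    c=capture(n)
    a=np.array(c["attitude"],float)
    c["R"]=a if a.shape==(3,3) else R.from_rotvec(a).as_matrix()
    K=np.array(c["K"]); v,u=np.mgrid[:480,:640]; z=c["range_z"]
    p=np.stack([(u-K[0,2])/K[0,0]*z,(v-K[1,2])/K[1,1]*z,z],-1)
    c["P"]=p@c["R"].T+np.array(c["xyz"]); c["P"][z==0]=np.nan
    return c
def save(c,n): cv2.imwrite(f"pics/{n}.png",c["img"][:,:,::-1])
E
python3 - <<'E'
from h import *
print(read_state())
for n in ("top","scene"):
    c=cam(n); save(c,n+"0"); print(n,c["attitude"],c["xyz"],c["K"])
    np.savez(f"{n}0.npz",img=c["img"],P=c["P"])
E
```

```text
pics
{'time': 0.0, 'joints': array([-1.14796543e+00,  4.23828723e-01,  1.63071084e+00, -2.39307981e-05,
        1.08862210e+00, -1.89964458e-02]), 'joint_vel': array([ 0.00069192,  0.00140942,  0.00156615, -0.00055001,  0.00044283,
       -0.00111526]), 'tau': array([-8.48677191e-04, -5.57377517e+01, -2.81743956e+01, -2.82332730e-04,
        7.16126451e-03, -8.47187579e-06]), 'eef_pos': array([ 0.26703284, -0.56445829,  0.23054508]), 'tcp_rot': array([-3.06374508e+00, -6.88070626e-01,  5.26627858e-04]), 'ft_force': array([-0.07906611,  0.15274884,  0.90640527]), 'moment': array([ 0.00720582, -0.02827947,  0.01601733]), 'gripper_width': 0.08521528101093298}
top [-2.14675461  2.18715189 -0.14815883] [0.46922921 0.00711556 1.27983354] [[535.41246885   0.         336.49806487]
 [  0.         535.41246885 250.855288  ]
 [  0.           0.           1.        ]]
scene [-1.08118427  2.20091786 -1.20864313] [-0.2287001   0.70238634  0.78221102] [[571.26902927   0.         326.65556053]
 [  0.         571.26902927 240.7916861 ]
 [  0.           0.           1.        ]]
```

View pics/top0.png

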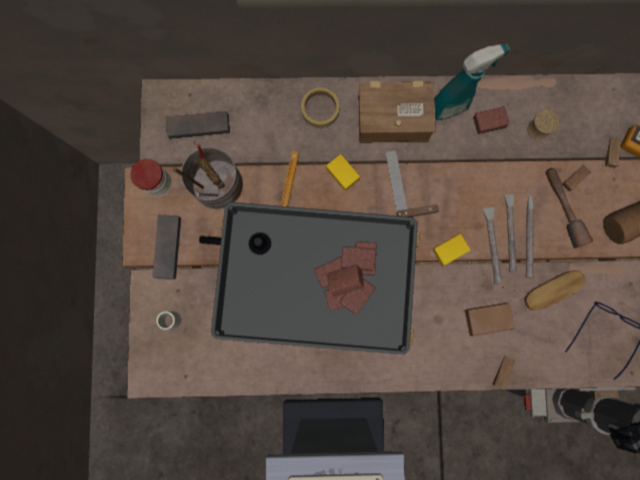

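View pics/scene0.png

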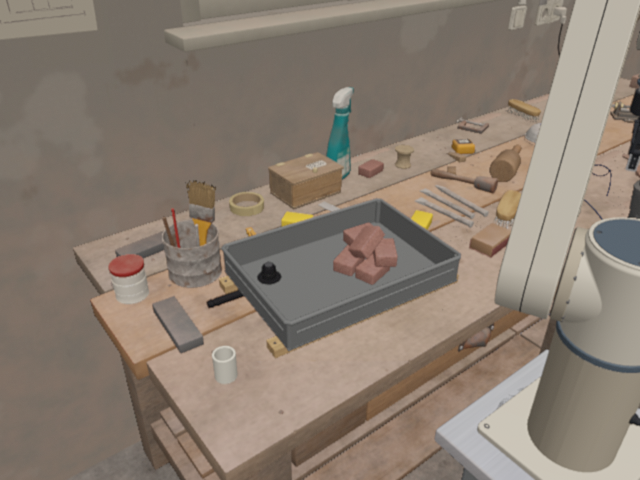

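The top view shows the pipe at (167,320), the spigot at (260,243), and the heap around (345,275). The tray spans (215..417, 205..352). In this image +y is left and +x is up.

```bash
python3 - <<'E'
import numpy as np,cv2
d=np.load("top0.npz");img=d["img"];P=d["P"]
hsv=cv2.cvtColor(img,cv2.COLOR_RGB2HSV)
print("px pipe",P[320,167],"spig",P[243,260],"floor",P[290,260],"bench",P[370,250])
# tray rim by height
z=P[...,2]; roi=np.zeros(z.shape,bool); roi[195:362,205:427]=1
rim=roi&(z>0.075)&(z<0.10)
m=np.zeros(z.shape,np.uint8);m[rim]=255
n,l,s,c=cv2.connectedComponentsWithStats(m)
k=1+np.argmax(s[1:,2]*s[1:,3]); pts=P[l==k][:,:2].astype(np.float32)
r=cv2.minAreaRect(pts*1000); print("rim rect",r, "z",np.median(z[l==k]))
# spigot: above floor near
sp=np.zeros(z.shape,bool); sp[225:262,240:282]=1
q=P[sp&(z>0.05)&(z<.075)];print("spig top",q.mean(0),len(q),q[:,2].max())
dk=sp&(img.max(2)<30);ys,xs=np.nonzero(dk);print("dark ctr px",xs.mean(),ys.mean(),np.nanmean(P[dk],0))
pp=np.zeros(z.shape,bool);pp[305:336,150:185]=1
q=P[pp&(z>0.045)&(z<0.07)];print("pipe",q.mean(0),len(q),cv2.minEnclosingCircle((q[:,:2]*1000).astype(np.float32)))
x0,x1,y0,y1=305,390,230,320
a=cv2.resize(img[y0:y1,x0:x1],None,fx=7,fy=6.5,interpolation=cv2.INTER_CUBIC)[:,:,::-1].copy()
a=cv2.convertScaleAbs(a,alpha=1.6)
for y in range(y0+5,y1,10):
  for x in range(x0+5,x1,10):
    cv2.putText(a,str(int(z[y,x]*1000)),(int((x-x0)*7),int((y-y0)*6.5)),0,.4,(0,255,0),1)
cv2.imwrite("pics/heap0.png",a)
E
```

```text
px pipe [ 0.46633674  0.38903551 -0.00431863] spig [0.63692985 0.16016306 0.06487658] floor [0.53160615 0.16529704 0.02626988] bench [0.3465928  0.1922282  0.00125627]
rim rect ((556.7667236328125, 34.22874450683594), (437.91278076171875, 307.60833740234375), 84.08978271484375) z 0.09155249044343605
spig top [0.64161425 0.1649241  0.05951051] 148 0.06681311773112308
dark ctr px 259.6826923076923 243.32371794871796 [0.63954906 0.16396508 0.04036543]
pipe [0.46762726 0.37534722 0.05246971] 120 ((467.09674072265625, 375.5626220703125), 21.164615631103516)Traceback (most recent call last):
  File "<stdin>", line 23, in <module>
ValueError: cannot convert float NaN to integer
```

```bash
python3 -m crank '85 31 -27 -8 0 0 0;85 31 -27 -8 0 0 0;85 31 -27 -8 0 0 0;85 31 -27 -8 0 0 0;85 31 -27 -8 0 0 0;85 31 -27 -8 0 0 0;85 31 -27 -8 0 0 0;85 31 -27 -8 0 0 0;85 31 -27 -8 0 0 0;85 31 -27 -8 0 0 0;85 31 -27 -8 0 0 0;85 31 -27 -8 0 0 0;85 31 -27 -8 0 0 0;85 0 0 0 0 0 0' 60
python3 - <<'E'
from h import *
import workcell; print([ (n,getattr(workcell,n)) for n in dir(workcell) if 'hold' in n.lower()])
s=read_state();print(s["eef_pos"],s["tcp_rot"])
c=cam("wrist");np.savez("w0.npz",img=c["img"],P=c["P"])
print(c["xyz"],c["attitude"])
P=c["P"];img=c["img"].copy();z=P[...,2]
print(np.nanmin(z),np.nanmedian(z))
for v in range(20,480,24):
  for u in range(15,640,32):
    if np.isfinite(z[v,u]) and z[v,u]>0.035 and z[v,u]<.15: cv2.putText(img,str(int(z[v,u]*1000)),(u,v),0,.35,(0,255,0),1)
cv2.imwrite("pics/w0.png",img[:,:,::-1])
E
```

```text
time: 1.5
eef_pos: [0.4832, -0.0718, 0.3362]
tcp_rot: [-3.063, -0.695, -0.004]
ft_force: [-0.2, 0.2, 0.7]
gripper_width: 0.0853
[('hold_point_z', 0.0187)]
[ 0.48323982 -0.07181813  0.33623759] [-3.06335515 -0.69511953 -0.00360232]
[ 0.55187749 -0.04108379  0.47911162] [ 2.43604227 -1.53418048 -0.23016683]
-0.7904405554268863 0.026689840031246526
```

View pics/w0.png

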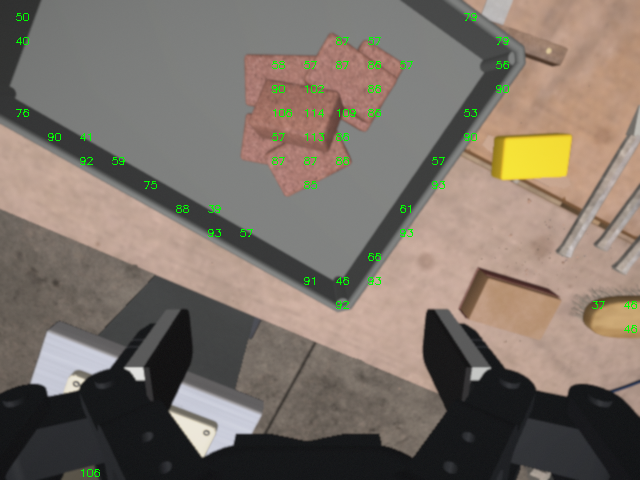

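The top sett is tilted (around (297,110), z 100–115). Two setts at z≈86 lie around (350,85) and (310,162), with bottom setts at z≈57 below them. Next I'll measure the three upper ones.

```bash
cat >> h.py <<'E'
C=np.array([.557,.034]); YAW=np.radians(-5.9)
def tool():
    s=read_state(); M=R.from_rotvec(s["tcp_rot"]).as_matrix(); return np.array(s["eef_pos"]),M
def t2w(x,y):  # tray mm -> world m
    c,s=np.cos(YAW),np.sin(YAW); return C+np.array([c*x-s*y,s*x+c*y])/1000
def w2t(p):
    c,s=np.cos(YAW),np.sin(YAW); d=(np.asarray(p)[...,:2]-C)*1000
    return np.stack([c*d[...,0]+s*d[...,1],-s*d[...,0]+c*d[...,1]],-1)
def plan(xy,yawdeg,z):
    "shift in present tool axes to xy,z [m], then turn about tool z so that jaw axis (y) has tray-frame angle yawdeg (mod 180)"
    p,M=tool(); d=M.T@(np.array([*xy,z])-p)*1000
    a=np.degrees(np.arctan2(M[1,1],M[0,1])-YAW); t=(a-yawdeg+90)%180-90
    print("shift",d.round(1),"turn z",round(t,1),"alt",round(t-180*np.sign(t),1),"j6",np.degrees(read_state()["joints"][5]).round(0), "tilt",np.degrees(np.arccos(-M[2,2])).round(1))
def stone(c):
    h=cv2.cvtColor(c["img"],cv2.COLOR_RGB2HSV); q=w2t(c["P"]); z=c["P"][...,2]
    return ((h[...,0]<12)|(h[...,0]>168))&(h[...,1]>60)&(abs(q[...,0])<146)&(abs(q[...,1])<211)&(z>.03)&(z<.14)
def rects(c,lo,hi,area=600):
    m=stone(c)&(c["P"][...,2]>lo)&(c["P"][...,2]<hi)
    m=cv2.morphologyEx(m.astype(np.uint8),cv2.MORPH_OPEN,np.ones((3,3)))
    n,l,s,_=cv2.connectedComponentsWithStats(m)
    for k in range(1,n):
        if s[k,4]<area: continue
        Q=c["P"][l==k]; q=w2t(Q); r=cv2.minAreaRect(q.astype(np.float32)); (w,hh),an=r[1],r[2]
        long=an if w>hh else an+90
        A=np.c_[q-q.mean(0),np.ones(len(q))]; g=np.linalg.lstsq(A,Q[:,2]*1000,rcond=None)[0]
        print("px",s[k,:4],"n",s[k,4],"tray ctr",np.round(r[0],1),"size",np.round(sorted(r[1]),0),"long ang",round((long+90)%180-90,1),"z",np.median(Q[:,2]).round(4),"slope deg",np.degrees(np.arctan(g[:2]/1)).round(0))
E
python3 - <<'E'
from h import *
d=np.load("w0.npz");c=dict(d)
for lo,hi in((.0905,.14),(.079,.09),(.05,.062)): print(lo);rects(c,lo,hi,150)
p,M=tool();a=np.degrees(np.arctan2(M[1,:2],M[0,:2])-YAW);print("tool x,y tray ang",a)
m=stone(c);z=c["P"][...,2]
a=np.zeros(m.shape+(3,),np.uint8);a[m]=cv2.applyColorMap(np.clip((z[m]-.03)*2800,0,255).astype(np.uint8).reshape(-1,1),2).reshape(-1,3)
cr=lambda i:cv2.resize(i[20:205,225:415],None,fx=2.1,fy=2.1,interpolation=1)
cv2.imwrite("pics/heapw.png",np.hstack([cr(c["img"][:,:,::-1]),cr(a)]))
E
```

```text
0.0905
px [249  83  95  69] n 4702 tray ctr [ -2.7 -67.1] size [54. 83.] long ang -69.5 z 0.1085 slope deg [ -6. -19.]
0.079
px [304  34  93  88] n 4284 tray ctr [ 50.5 -92.8] size [48. 75.] long ang 89.5 z 0.0871 slope deg [ 0. -0.]
px [264 134  87  62] n 2855 tray ctr [-32.1 -97. ] size [48. 74.] long ang -31.0 z 0.0871 slope deg [ 0. -0.]
0.05
px [359  41  44  36] n 640 tray ctr [  85.8 -109.3] size [13. 47.] long ang -89.9 z 0.0571 slope deg [-3. -0.]
px [245  55  70  51] n 2026 tray ctr [ 15.9 -35.2] size [46. 68.] long ang -58.6 z 0.0571 slope deg [-0. -0.]
px [342 111  28  20] n 262 tray ctr [  22.7 -120.3] size [10. 30.] long ang -85.4 z 0.057 slope deg [14.  1.]
px [241 114  39  50] n 869 tray ctr [-43.3 -48.1] size [38. 46.] long ang 21.7 z 0.0571 slope deg [ 1. -1.]
tool x,y tray ang [ 31.44374049 -58.55626441]
```

View pics/heapw.png

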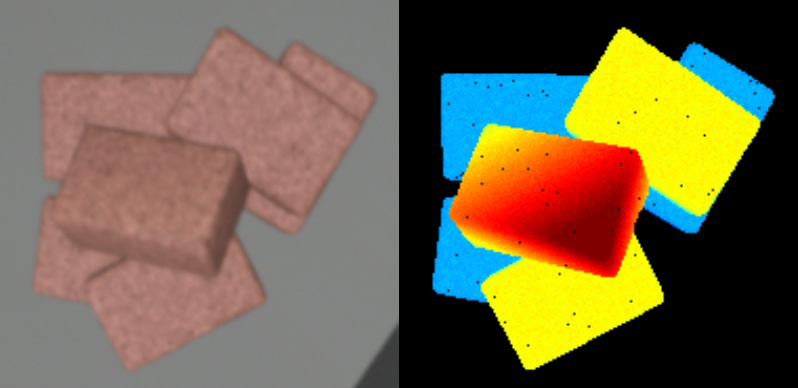

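```bash
cat >> h.py <<'E'
def arc(xy,yawdeg,z,N=None,alt=False):
    "N identical rows (shift then rz) from present pose to tray-frame xy[mm], jaw angle, TCP world z[m]"
    p,M=tool(); w=t2w(*xy); d=M.T@(np.array([*w,z])-p)*1000
    a=np.degrees(np.arctan2(M[1,1],M[0,1])-YAW); t=(a-yawdeg+90)%180-90
    if alt: t-=180*np.sign(t)
    N=N or int(max(np.ceil(abs(t)/8.4),np.ceil(np.linalg.norm(d)/44),1)); t0=np.radians(t/N)
    S=sum(np.array([[np.cos(k*t0),-np.sin(k*t0)],[np.sin(k*t0),np.cos(k*t0)]]) for k in range(N))
    xy=np.linalg.solve(S,d[:2])
    print("N",N,"row: %.1f %.1f %.1f 0 0 %.2f"%(xy[0],xy[1],d[2]/N,t/N),"| total",d.round(0),"turn",round(t,1),"j6",np.degrees(read_state()["joints"][5]).round(0),"tilt",np.degrees(np.arccos(-M[2,2])).round(1))
E
python3 - <<'E'
from h import *
c=dict(np.load("w0.npz")); P=c["P"]
# top face: fit plane robustly, keep inliers
m=stone(c)&(P[...,2]>.0905); Q=P[m]; q=np.c_[w2t(Q),Q[:,2]*1000]; I=np.ones(len(q),bool)
for _ in range(8):
    g=np.linalg.lstsq(np.c_[q[I,:2],np.ones(I.sum())],q[I,2],rcond=None)[0]; I=abs(q[:,2]-q[:,:2]@g[:2]-g[2])<1.5
n=np.array([-g[0],-g[1],1]);n/=np.linalg.norm(n)
r=cv2.minAreaRect(q[I,:2].astype(np.float32));print(r,I.sum(),len(q),"normal",n,"z ctr",g[:2]@np.array(r[0])+g[2])
an=np.radians(r[2]+(0 if r[1][0]>r[1][1] else 90));L=np.array([np.cos(an),np.sin(an),0])
print("L",L,"slope along L deg",np.degrees(np.arctan(g[:2]@L[:2])),"across",np.degrees(np.arctan(g[:2]@np.array([-L[1],L[0]]))))
ja=np.degrees(an)-90
for al in(0,1): arc(r[0],ja,.15,alt=al)
E
```

```text
((0.5156707763671875, -61.626380920410156), (45.041160583496094, 73.52434539794922), 18.8911190032959) 1457 4735 normal [0.18970442 0.3986015  0.89728985] z ctr 106.15961210797863
L [-0.32377077  0.94613556  0.        ] slope along L deg -19.384357280900982 across 18.97601673348731
N 10 row: 8.0 4.0 18.6 0 0 -7.74 | total [ 82. -12. 186.] turn -77.4 j6 54.0 tilt 0.0
N 13 row: 4.1 -6.0 14.3 0 0 7.89 | total [ 82. -12. 186.] turn 102.6 j6 54.0 tilt 0.0
```

```bash
python3 - <<'E'
from h import *
arc((-5.7,-43.6),18.9,.15)
E
```

```text
N 10 row: 9.5 2.6 18.6 0 0 -7.75 | total [ 86. -31. 186.] turn -77.5 j6 54.0 tilt 0.0
```

```bash
python3 -m crank '74 9.5 2.6 18.6 0 0 -7.75;74 9.5 2.6 18.6 0 0 -7.75;74 9.5 2.6 18.6 0 0 -7.75;74 9.5 2.6 18.6 0 0 -7.75;74 9.5 2.6 18.6 0 0 -7.75;74 9.5 2.6 18.6 0 0 -7.75;74 9.5 2.6 18.6 0 0 -7.75;74 9.5 2.6 18.6 0 0 -7.75;74 9.5 2.6 18.6 0 0 -7.75;74 9.5 2.6 18.6 0 0 -7.75;74 0 0 0 0 -8.5 0;74 0 0 0 0 -8.5 0;74 0 0 25 0 0 0;74 0 0 20 0 0 0;74 0 0 0 0 0 0'
python3 - <<'E'
from h import *
p,M=tool();print(w2t(p),p[2],M[:,2])
c=cam("wrist");save(c,"w1");
E
```

```text
time: 3.05
eef_pos: [0.5465, -0.0251, 0.1037]
tcp_rot: [1.812, 2.27, -0.274]
ft_force: [-0.3, -0.7, -0.6]
gripper_width: 0.0739
[ -4.38713938 -59.83529814] 0.10367090736571927 [ 0.05784519 -0.28277295 -0.95744107]
```

View pics/w1.png

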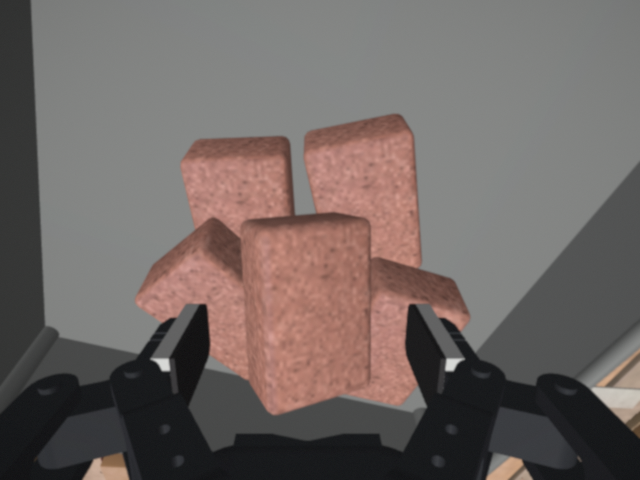

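The sett sits centred between the open fingers, with its near edge at (307,215–410). I'll descend, grip and lift.

```bash
python3 -m crank '74 4 2 9 0 0 0;74 0 0 9 0 0 0;40 0 0 0 0 0 0;40 0 0 0 0 0 0;40 0 0 0 0 0 0;40 0 0 0 0 0 0' 60
python3 -m crank '40 0 0 -15 0 0 0;40 0 0 -30 0 0 0;40 0 0 -30 0 8.5 0;40 0 0 0 0 8.5 0'
python3 - <<'E'
from h import *
p,M=tool();print(w2t(p),p[2],M[:,2])
c=cam("wrist");save(c,"w2");np.savez("w2.npz",img=c["img"],P=c["P"])
for lo,hi in((.079,.09),(.05,.062)): print(lo);rects(c,lo,hi,150)
arc((-72,140),90,.15);arc((-72,140),90,.15,alt=1)
E
```

```text
time: 3.7
eef_pos: [0.5508, -0.0248, 0.0879]
tcp_rot: [1.81, 2.267, -0.268]
ft_force: [-0.9, -1.2, 0.0]
gripper_width: 0.0502
time: 4.1
eef_pos: [0.5492, -0.0012, 0.1626]
tcp_rot: [1.95, 2.455, 0.008]
ft_force: [0.1, -0.6, -3.2]
gripper_width: 0.0504
[ -4.18601125 -35.80290504] 0.16261051630263032 [ 7.99548384e-03 -7.28312208e-05 -9.99968033e-01]
0.079
px [165 255  72  72] n 2799 tray ctr [-51.7 -82.7] size [26. 46.] long ang 59.1 z 0.0871 slope deg [ 3. -4.]
px [371 359  13  45] n 376 tray ctr [  68.7 -106.8] size [ 8. 34.] long ang -68.5 z 0.0873 slope deg [-1. -0.]
0.05
px [292 181  81  61] n 3538 tray ctr [  9.2 -21.3] size [40. 47.] long ang 30.3 z 0.0571 slope deg [ 1. -2.]
px [207 198  75  55] n 3117 tray ctr [-43.  -44.6] size [34. 47.] long ang 21.5 z 0.0571 slope deg [ 1. -3.]
N 9 row: 19.7 11.1 1.4 0 0 -7.90 | total [191.  -8.  13.] turn -71.1 j6 -15.0 tilt 0.6
N 13 row: 10.4 -13.6 1.0 0 0 8.38 | total [191.  -8.  13.] turn 108.9 j6 -15.0 tilt 0.6
```

View pics/w2.png

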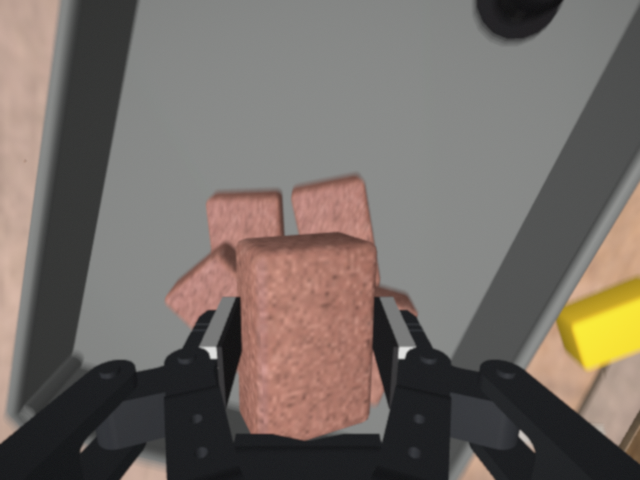

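```bash
python3 -m crank '40 19.7 11.1 1.4 0 0 -7.9;40 19.7 11.1 1.4 0 0 -7.9;40 19.7 11.1 1.4 0 0 -7.9;40 19.7 11.1 1.4 0 0 -7.9;40 19.7 11.1 1.4 0 0 -7.9;40 19.7 11.1 1.4 0 0 -7.9;40 19.7 11.1 1.4 0 0 -7.9;40 19.7 11.1 1.4 0 0 -7.9;40 19.7 11.1 1.4 0 0 -7.9;40 0 0 30 0 0 0;40 0 0 35 0 0 0;40 0 0 25 0 0 0;40 0 0 10 0 0 0'
python3 - <<'E'
from h import *
p,M=tool();print(w2t(p),p[2],M[:,2],M[:,1],read_state()["ft_force"])
E
```

```text
time: 5.45
eef_pos: [0.4962, 0.1786, 0.0438]
tcp_rot: [-0.165, -3.136, 0.016]
ft_force: [-6.5, -15.1, 35.0]
gripper_width: 0.0496
[-75.38289682 137.57230064] 0.04382107200444833 [-0.00214584 -0.00997222 -0.99994797] [ 0.10522695  0.99439651 -0.01014267] [ -6.51505424 -15.09151574  34.99415602]
```

```bash
python3 -m crank '66 0 0 -2 0 0 0;66 0 0 0 0 0 0;66 0 0 -30 0 0 0;66 0 0 -40 0 0 0;66 0 0 -30 0 0 0'
python3 - <<'E'
from h import *
c=cam("top");np.savez("t1.npz",img=c["img"],P=c["P"])
for lo,hi in((.079,.1),(.045,.062)): print(lo);rects(c,lo,hi,60)
arc((-32,-97),59,.12);arc((-32,-97),59,.12,alt=1)
E
```

```text
time: 5.95
eef_pos: [0.4976, 0.1805, 0.1484]
tcp_rot: [0.168, 3.135, -0.01]
ft_force: [0.0, -0.5, 0.1]
gripper_width: 0.0664
0.079
px [342 246  34  22] n 697 tray ctr [ 52.9 -91.9] size [48. 75.] long ang -87.8 z 0.0864 slope deg [-0. -0.]
px [340 277  34  36] n 690 tray ctr [-32.6 -95.5] size [48. 73.] long ang -30.9 z 0.0865 slope deg [ 0. -0.]
0.045
px [356 242  20   5] n 90 tray ctr [  86.1 -107.4] size [10. 44.] long ang -84.4 z 0.0562 slope deg [-5.  0.]
px [315 257  36  29] n 592 tray ctr [ 16.6 -36.1] size [47. 74.] long ang -59.3 z 0.0564 slope deg [0. 0.]
px [355 268  20   6] n 96 tray ctr [  24.6 -109.8] size [12. 44.] long ang -85.6 z 0.0566 slope deg [ 2. -0.]
px [325 284  25  26] n 367 tray ctr [-39.7 -56.4] size [46. 60.] long ang -69.2 z 0.0565 slope deg [-0. -1.]
px [257 287  11  11] n 91 tray ctr [-44.1 119.5] size [22. 23.] long ang 5.4 z 0.056 slope deg [-3.  6.]
N 6 row: -15.5 -37.5 5.6 0 0 5.13 | total [ -40. -237.   34.] turn 30.8 j6 -65.0 tilt 0.5
N 18 row: 15.8 -8.8 1.9 0 0 -8.29 | total [ -40. -237.   34.] turn -149.2 j6 -65.0 tilt 0.5
```

```bash
python3 -m crank '70 -15.5 -37.5 5.6 0 0 5.13;70 -15.5 -37.5 5.6 0 0 5.13;70 -15.5 -37.5 5.6 0 0 5.13;70 -15.5 -37.5 5.6 0 0 5.13;70 -15.5 -37.5 5.6 0 0 5.13;70 -15.5 -37.5 5.6 0 0 5.13;70 0 0 0 0 0 0'
python3 - <<'E'
from h import *
p,M=tool();print(w2t(p),p[2]);arc((-32.5,-96),59,.060,N=2)
E
```

```text
time: 6.7
eef_pos: [0.5109, -0.0639, 0.1138]
tcp_rot: [1.004, 2.975, -0.012]
ft_force: [-1.4, 1.1, 1.0]
gripper_width: 0.0702
[ -35.81510331 -102.14643151] 0.1137666642979202
N 2 row: 0.3 3.7 26.9 0 0 -0.20 | total [ 1.  7. 54.] turn -0.4 j6 -60.0 tilt 0.5
```

```bash
python3 -m crank '70 0.3 3.7 27 0 0 0;70 0.3 3.7 24 0 0 0;70 0 0 3 0 0 0;40 0 0 0 0 0 0;40 0 0 0 0 0 0;40 0 0 0 0 0 0;40 0 0 -20 0 0 0;40 0 0 -35 0 0 0;40 0 0 -20 0 0 0' 60
python3 - <<'E'
from h import *
p,M=tool();print(w2t(p),p[2]);arc((72,50),90,.10);arc((72,50),90,.10,alt=1)
E
```

```text
time: 7.6
eef_pos: [0.5165, -0.0539, 0.1373]
tcp_rot: [0.993, 2.976, -0.009]
ft_force: [0.4, -0.3, -0.9]
gripper_width: 0.0469
[-31.27951942 -91.63385389] 0.1373278168776497
N 5 row: -10.6 33.9 7.3 0 0 -6.20 | total [-15. 175.  37.] turn -31.0 j6 -60.0 tilt 0.4
N 18 row: 11.9 5.5 2.0 0 0 8.28 | total [-15. 175.  37.] turn 149.0 j6 -60.0 tilt 0.4
```

```bash
python3 -m crank '40 -10.6 33.9 7 0 0 -6.2;40 -10.6 33.9 7 0 0 -6.2;40 -10.6 33.9 7 0 0 -6.2;40 -10.6 33.9 7 0 0 -6.2;40 -10.6 33.9 7 0 0 -6.2;40 0 0 25 0 0 0;40 0 0 30 0 0 0;40 0 0 8 0 0 0;40 0 0 2 0 0 0'
python3 - <<'E'
from h import *
p,M=tool();print(w2t(p),p[2],np.degrees(np.arctan2(M[1,1],M[0,1])-YAW))
E
```

```text
time: 8.5
eef_pos: [0.6319, 0.076, 0.0332]
tcp_rot: [-0.162, -3.135, 0.011]
ft_force: [-0.3, 0.2, -2.1]
gripper_width: 0.0469
[70.14628929 49.44338982] 0.033191239921200974 89.97301563260962
```

```bash
python3 -m crank '40 0 0 3 0 0 0;66 0 0 0.5 0 0 0;66 0 0 0 0 0 0;66 0 0 -30 0 0 0;66 0 0 -40 0 0 0;70 0 0 -15 0 0 0'
python3 - <<'E'
from h import *
p,M=tool();print(w2t(p),p[2]);arc((52,-92.3),1,.11);arc((52,-92.3),1,.11,alt=1)
E
```

```text
time: 9.1
eef_pos: [0.6353, 0.0768, 0.1199]
tcp_rot: [0.162, 3.131, -0.009]
ft_force: [1.2, 0.4, 0.9]
gripper_width: 0.0701
[73.45261665 50.60254676] 0.11992613834640212
N 11 row: -7.7 -12.3 1.0 0 0 8.09 | total [  21. -143.   11.] turn 89.0 j6 -78.0 tilt 0.5
N 11 row: 11.2 -9.4 1.0 0 0 -8.28 | total [  21. -143.   11.] turn -91.0 j6 -78.0 tilt 0.5
```

```bash
python3 -m crank '72 -7.7 -12.3 1 0 0 8.09;72 -7.7 -12.3 1 0 0 8.09;72 -7.7 -12.3 1 0 0 8.09;72 -7.7 -12.3 1 0 0 8.09;72 -7.7 -12.3 1 0 0 8.09;72 -7.7 -12.3 1 0 0 8.09;72 -7.7 -12.3 1 0 0 8.09;72 -7.7 -12.3 1 0 0 8.09;72 -7.7 -12.3 1 0 0 8.09;72 -7.7 -12.3 1 0 0 8.09;72 -7.7 -12.3 1 0 0 8.09;72 0 0 15 0 0 0;72 0 0 0 0 0 0'
python3 - <<'E'
from h import *
p,M=tool();print(w2t(p),p[2]);arc((52,-92.3),1,.060,N=2)
E
```

```text
time: 10.4
eef_pos: [0.5961, -0.0632, 0.0887]
tcp_rot: [2.31, 2.125, -0.01]
ft_force: [-0.2, -0.2, -0.6]
gripper_width: 0.0719
[ 48.89913125 -92.67454974] 0.08873157258365756
N 2 row: 0.3 1.6 14.4 0 0 0.07 | total [ 0.  3. 29.] turn 0.1 j6 -2.0 tilt 0.4
```

```bash
python3 -m crank '72 0 1.6 14 0 0 0;72 0 1.6 14 0 0 0;40 0 0 0 0 0 0;40 0 0 0 0 0 0;40 0 0 0 0 0 0;40 0 0 0 0 0 0;40 0 0 -20 0 0 0;40 0 0 -30 0 0 0;40 0 0 -5 0 0 0' 60
python3 - <<'E'
from h import *
p,M=tool();print(w2t(p),p[2]);arc((-72,-140),90,.10);arc((-72,-140),90,.10,alt=1)
E
```

```text
time: 11.3
eef_pos: [0.6024, -0.0636, 0.1203]
tcp_rot: [2.308, 2.118, -0.002]
ft_force: [1.0, -0.1, -3.3]
gripper_width: 0.0469
[ 55.16269424 -92.39535974] 0.12026647323416956
N 11 row: 4.9 -12.8 1.8 0 0 -8.09 | total [ -45. -128.   20.] turn -89.0 j6 -2.0 tilt 0.5
N 11 row: -12.0 -6.7 1.8 0 0 8.27 | total [ -45. -128.   20.] turn 91.0 j6 -2.0 tilt 0.5
```

```bash
python3 -m crank '40 -12 -6.7 1 0 0 8.27;40 -12 -6.7 1 0 0 8.27;40 -12 -6.7 1 0 0 8.27;40 -12 -6.7 1 0 0 8.27;40 -12 -6.7 1 0 0 8.27;40 -12 -6.7 1 0 0 8.27;40 -12 -6.7 1 0 0 8.27;40 -12 -6.7 1 0 0 8.27;40 -12 -6.7 1 0 0 8.27;40 -12 -6.7 1 0 0 8.27;40 -12 -6.7 1 0 0 8.27;40 0 0 30 0 0 0;40 0 0 30 0 0 0;40 0 0 9 0 0 0;40 0 0 4 0 0 0;40 0 0 0 0 0 0'
python3 - <<'E'
from h import *
p,M=tool();print(w2t(p),p[2],np.degrees(np.arctan2(M[1,1],M[0,1])-YAW))
E
```

```text
time: 12.9
eef_pos: [0.4688, -0.0981, 0.0335]
tcp_rot: [3.131, -0.161, -0.001]
ft_force: [0.5, -0.4, -3.5]
gripper_width: 0.0469
[ -74.1591756  -140.47069243] 0.03345471437441108 -89.98080167405509
```

```bash
python3 -m crank '40 0 0 4 0 0 0;66 0 0 0 0 0 0;66 0 0 0 0 0 0;66 0 0 -30 0 0 0;66 0 0 -40 0 0 0;70 0 0 -10 0 0 0'
python3 - <<'E'
from h import *
c=cam("top");save(c,"t2")
rects(c,.045,.062,60)
c=cam("wrist");rects(c,.045,.062,300)
c=cam("top")
a=cv2.resize(c["img"][195:365,205:430],None,fx=3.4,fy=3.4,interpolation=cv2.INTER_CUBIC)[:,:,::-1]; cv2.imwrite("pics/t2c.png",a)
E
```

```text
time: 13.5
eef_pos: [0.4711, -0.0981, 0.1132]
tcp_rot: [3.13, -0.161, 0.01]
ft_force: [1.0, -0.6, 0.1]
gripper_width: 0.0703
px [287 228  23  33] n 630 tray ctr [72.7 48. ] size [48. 74.] long ang 0.2 z 0.0563 slope deg [0. 1.]
px [355 242  21  33] n 650 tray ctr [  54.2 -109. ] size [47. 74.] long ang 4.0 z 0.0564 slope deg [ 0. -1.]
px [315 257  36  30] n 639 tray ctr [ 16.9 -36.1] size [47. 74.] long ang -58.9 z 0.0563 slope deg [1. 0.]
px [325 283  33  27] n 621 tray ctr [-37.1 -63.2] size [47. 74.] long ang -69.1 z 0.0566 slope deg [ 0. -1.]
px [244 286  23  34] n 668 tray ctr [-68.9 132.2] size [48. 74.] long ang 0.7 z 0.056 slope deg [0. 1.]
px [  0   0 181 167] n 17869 tray ctr [ 17.3 -37.4] size [48. 75.] long ang -59.2 z 0.0569 slope deg [1. 2.]
px [182   0 110  89] n 9026 tray ctr [  35.9 -110.9] size [36. 48.] long ang -88.0 z 0.057 slope deg [2. 0.]
px [ 69 129 171 133] n 13628 tray ctr [-36.  -64.7] size [47. 74.] long ang -68.9 z 0.057 slope deg [-1.  1.]
px [261 190  92 134] n 11674 tray ctr [ -70.  -142.6] size [47. 74.] long ang 0.4 z 0.0571 slope deg [-1. -0.]
```

View pics/t2c.png

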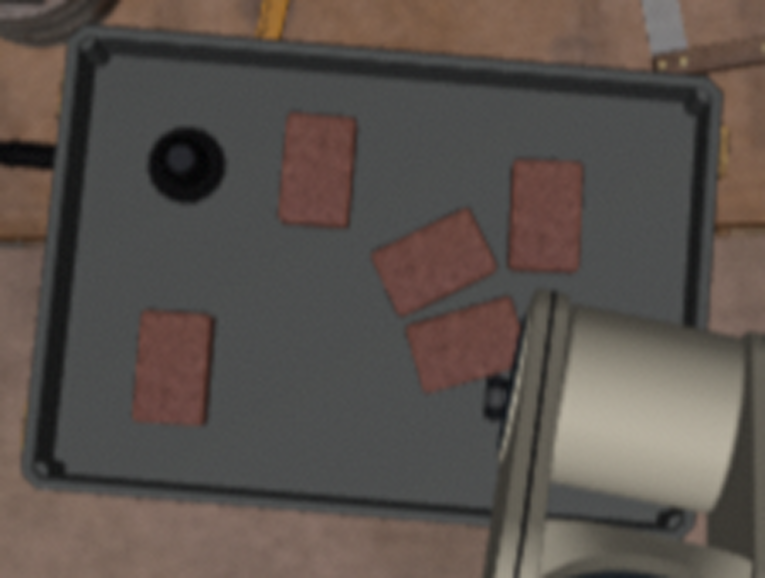

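```bash
python3 - <<'E'
from h import *
p,M=tool();print(w2t(p),p[2]);arc((70,-108.5),93,.09);arc((72,-108.5),93,.10,alt=1)
E
```

```text
[ -73.69908825 -140.01084288] 0.11022617261006082
N 4 row: 36.1 -7.2 5.1 0 0 -0.75 | total [144. -32.  20.] turn -3.0 j6 83.0 tilt 0.4
N 22 row: -1.2 -10.4 0.5 0 0 8.05 | total [146. -32.  10.] turn 177.0 j6 83.0 tilt 0.4
```

```bash
python3 -m crank '62 36 -7.2 3 0 0 -0.75;62 36 -7.2 3 0 0 -0.75;62 36 -7.2 3 0 0 -0.75;62 36 -7.2 3 0 0 -0.75;60 0 0 15 0 0 0;60 0 0 10 0 0 0;60 0 0 0 0 0 0'
python3 - <<'E'
from h import *
p,M=tool();print(w2t(p),p[2]);
c=cam("wrist");rects(c,.045,.062,300)
arc((70,-108.5),93,.030,N=2)
E
```

```text
time: 14.35
eef_pos: [0.6111, -0.0807, 0.069]
tcp_rot: [3.135, -0.079, -0.011]
ft_force: [0.1, -0.7, -0.3]
gripper_width: 0.0596
[  65.61402312 -108.56602116] 0.06898014224464519
px [249 232 114 160] n 16949 tray ctr [  55.9 -109.9] size [48. 75.] long ang 2.3 z 0.057 slope deg [-1. -0.]
px [  0 252  18  90] n 918 tray ctr [57.8 23.2] size [ 3. 40.] long ang -0.8 z 0.0488 slope deg [ -7. -24.]
px [ 50 305 146  82] n 3580 tray ctr [ 31.7 -28.9] size [16. 75.] long ang -59.6 z 0.0563 slope deg [-23. -14.]
px [213 361  26  43] n 591 tray ctr [ 18.4 -75.6] size [ 8. 19.] long ang -16.2 z 0.0558 slope deg [-18.  30.]
px [217 411  54  36] n 1071 tray ctr [ -7.4 -82.6] size [13. 27.] long ang 87.5 z 0.0526 slope deg [-12.   0.]
px [120 442  38  38] n 1105 tray ctr [-29.4 -32. ] size [16. 19.] long ang -79.5 z 0.0564 slope deg [-20. -11.]
N 2 row: 1.9 -0.1 20.1 0 0 0.00 | total [ 4. -0. 40.] turn 0.0 j6 85.0 tilt 0.5
```

```bash
python3 -m crank '60 2.5 0.8 20 0 0 0;60 2.5 0.5 15 0 0 0;60 0 0 4 0 0 0;40 0 0 0 0 0 0;40 0 0 0 0 0 0;40 0 0 0 0 0 0;40 0 0 -5 0 0 0;40 0 0 -10 0 0 0;40 0 0 0 0 0 0' 60
python3 - <<'E'
from h import *
p,M=tool();print(w2t(p),p[2]); arc((86,-152),90,p[2],N=2)
E
```

```text
time: 15.3
eef_pos: [0.6207, -0.0829, 0.0503]
tcp_rot: [3.134, -0.079, 0.004]
ft_force: [0.4, 0.0, -1.6]
gripper_width: 0.0471
[  75.4097231  -109.76711473] 0.05028866709626452
N 2 row: 4.5 21.3 0.2 0 0 1.51 | total [ 8. 43.  0.] turn 3.0 j6 85.0 tilt 0.4
```

```bash
python3 -m crank '40 5 20.5 0 0 0 1.5;40 6 20.5 0 0 0 1.5;40 0 0 10 0 0 0;40 0 0 6 0 0 0;62 0 0 1 0 0 0;62 0 0 0 0 0 0;62 0 0 0 0 0 0;66 0 0 -25 0 0 0;75 0 0 -30 0 0 0;85 0 0 -10 0 0 0'
python3 - <<'E'
from h import *
p,M=tool();print(w2t(p),p[2]);
c=cam("wrist");rects(c,.045,.062,300)
for a in(0,1):arc((17,-37),-59.2,.07,alt=a)
E
```

```text
time: 16.3
eef_pos: [0.6293, -0.1232, 0.099]
tcp_rot: [3.131, -0.159, 0.005]
ft_force: [0.9, -0.8, 0.8]
gripper_width: 0.0845
[  88.03450168 -148.96164923] 0.09898792428552486
px [263 232  96 139] n 12433 tray ctr [  69.2 -152.1] size [48. 76.] long ang -1.3 z 0.057 slope deg [-1. -0.]
px [ 32 323 109  73] n 2832 tray ctr [ 32.9 -31.4] size [16. 70.] long ang -59.1 z 0.0566 slope deg [-20. -12.]
px [175 410  50  47] n 1289 tray ctr [-13.6 -91.2] size [17. 35.] long ang 46.1 z 0.0546 slope deg [-10.   7.]
N 4 row: -12.0 -31.5 7.1 0 0 -7.68 | total [ -71. -113.   29.] turn -30.7 j6 84.0 tilt 0.5
N 18 row: -9.7 2.2 1.6 0 0 8.29 | total [ -71. -113.   29.] turn 149.3 j6 84.0 tilt 0.5
```

```bash
python3 -m crank '85 -12 -31.5 4 0 0 -7.68;85 -12 -31.5 4 0 0 -7.68;85 -12 -31.5 4 0 0 -7.68;85 -12 -31.5 4 0 0 -7.68;85 0 0 0 0 0 0;85 0 0 0 0 0 0'
python3 - <<'E'
from h import *
p,M=tool();print(w2t(p),p[2]);
c=cam("wrist");rects(c,.045,.062,300)
arc((17,-37),-59.2,.024,N=2)
E
```

```text
time: 16.95
eef_pos: [0.5677, -0.0042, 0.0791]
tcp_rot: [3.062, 0.675, -0.005]
ft_force: [0.0, -0.7, -0.4]
gripper_width: 0.0849
[ 14.5874772  -36.87789743] 0.07909648047908426
px [101   0 190 174] n 21583 tray ctr [73.8 47.2] size [48. 73.] long ang 0.4 z 0.057 slope deg [0. 2.]
px [480 217 160 170] n 15906 tray ctr [  69.5 -151.4] size [49. 75.] long ang -1.5 z 0.0571 slope deg [ 0. -6.]
px [222 226 169 103] n 16635 tray ctr [ 18.1 -37. ] size [48. 74.] long ang -59.4 z 0.057 slope deg [-2. -1.]
px [220 333 159 104] n 13242 tray ctr [-35.  -63.5] size [47. 74.] long ang -69.3 z 0.057 slope deg [-5. -2.]
px [379 423  46  34] n 910 tray ctr [ -34.5 -129.8] size [10. 26.] long ang -72.7 z 0.053 slope deg [-26.  -4.]
N 2 row: 0.8 0.0 27.7 0 0 -0.05 | total [ 2.  0. 55.] turn -0.1 j6 64.0 tilt 0.4
```

```bash
python3 -m crank '85 1.5 1 10 0 0 0;85 1 1 15 0 0 0;85 0 0 15 0 0 0;85 0 0 12 0 0 0;60 0 0 0 0 0 0;60 0 0 0 0 0 0;60 0 0 -10 0 0 0;60 0 0 -10 0 0 0;60 0 0 0 0 0 0' 60
python3 - <<'E'
from h import *
p,M=tool();print(w2t(p),p[2]); 
for a in(0,1):arc((72,-50),0,p[2],alt=a)
E
```

```text
time: 17.9
eef_pos: [0.573, -0.0058, 0.0501]
tcp_rot: [3.061, 0.674, 0.003]
ft_force: [-0.4, 0.0, -2.0]
gripper_width: 0.0736
[ 20.01333174 -37.98521905] 0.05006130733051241
N 8 row: 2.4 6.5 0.0 0 0 -7.41 | total [39. 37.  0.] turn -59.3 j6 64.0 tilt 0.4
N 15 row: 4.2 -0.9 0.0 0 0 8.05 | total [39. 37.  0.] turn 120.7 j6 64.0 tilt 0.4
```

```bash
python3 -m crank '60 2.4 6.5 0 0 0 -7.41;60 2.4 6.5 0 0 0 -7.41;60 2.4 6.5 0 0 0 -7.41;60 2.4 6.5 0 0 0 -7.41;60 2.4 6.5 0 0 0 -7.41;60 2.4 6.5 0 0 0 -7.41;60 2.4 6.5 0 0 0 -7.41;60 2.4 6.5 0 0 0 -7.41;60 0 0 10 0 0 0;60 0 0 8 0 0 0;60 0 0 0 0 0 0'
python3 - <<'E'
from h import *
p,M=tool();print(w2t(p),p[2],np.degrees(np.arctan2(M[1,1],M[0,1])-YAW))
E
```

```text
time: 19.0
eef_pos: [0.6198, -0.0231, 0.0282]
tcp_rot: [2.333, 2.1, -0.011]
ft_force: [-0.7, 0.2, -2.7]
gripper_width: 0.0739
[ 68.38613851 -50.35946625] 0.028232929813799715 -0.12920819809952158
```

```bash
python3 -m crank '60 0 0 2 0 0 0;85 0 0 0 0 0 0;85 0 0 0 0 0 0;85 0 0 -20 0 0 0;85 0 0 -35 0 0 0;75 0 0 0 0 0 0'
python3 - <<'E'
from h import *
p,M=tool();print(w2t(p),p[2]);
c=cam("wrist");rects(c,.045,.062,300)
for a in(0,1):arc((-35,-63.5),20.8,.07,alt=a)
E
```

```text
time: 19.6
eef_pos: [0.6251, -0.023, 0.0876]
tcp_rot: [2.325, 2.097, 0.002]
ft_force: [1.0, 0.3, 0.9]
gripper_width: 0.0752
[ 73.55464021 -49.68797945] 0.08762199542493299
px [209   0 191 115] n 20910 tray ctr [73.2 44.8] size [42. 74.] long ang 0.0 z 0.0571 slope deg [0. 0.]
px [  0 216 156 163] n 15116 tray ctr [-35.5 -63.8] size [49. 75.] long ang -69.8 z 0.057 slope deg [-4. -2.]
px [218 224 160  98] n 15085 tray ctr [ 70.  -49.4] size [47. 74.] long ang 0.1 z 0.0571 slope deg [ 0. -3.]
px [230 399 137  47] n 4778 tray ctr [  68.8 -134.6] size [22. 75.] long ang 5.2 z 0.0564 slope deg [ -0. -27.]
N 3 row: -0.2 -36.3 5.1 0 0 -6.93 | total [ -14. -108.   15.] turn -20.8 j6 3.0 tilt 0.5
N 19 row: -8.0 -1.0 0.8 0 0 8.38 | total [ -14. -108.   15.] turn 159.2 j6 3.0 tilt 0.5
```

```bash
python3 -m crank '70 -0.2 -36.3 3 0 0 -6.93;70 -0.2 -36.3 3 0 0 -6.93;70 -0.2 -36.3 3 0 0 -6.93;70 0 0 0 0 0 0;70 0 0 0 0 0 0;70 0 0 10 0 0 0'
python3 - <<'E'
from h import *
p,M=tool();print(w2t(p),p[2]);arc((-35.5,-63.7),20.5,.030,N=2)
E
```

```text
time: 20.25
eef_pos: [0.5159, -0.0257, 0.0648]
tcp_rot: [1.911, 2.484, -0.005]
ft_force: [0.5, -0.1, 0.2]
gripper_width: 0.0699
[-34.78676861 -63.58255259] 0.0648218663934479
N 2 row: 0.2 -0.4 17.4 0 0 0.12 | total [ 0. -1. 35.] turn 0.2 j6 -18.0 tilt 0.5
```

```bash
python3 -m crank '70 0 0 18 0 0 0;70 0 0 14 0 0 0;40 0 0 0 0 0 0;40 0 0 0 0 0 0;40 0 0 0 0 0 0;40 0 0 -10 0 0 0;40 0 0 -10 0 0 0;40 0 0 0 0 0 0' 60
python3 - <<'E'
from h import *
p,M=tool();print(w2t(p),p[2]);arc((-71,-4),90,p[2])
E
```

```text
time: 21.05
eef_pos: [0.5147, -0.0257, 0.054]
tcp_rot: [1.91, 2.486, -0.006]
ft_force: [1.0, -0.1, -2.4]
gripper_width: 0.0468
[-35.96895646 -63.73718797] 0.05400649593224166
N 9 row: 7.6 3.0 -0.1 0 0 -7.69 | total [ 68. -12.  -1.] turn -69.2 j6 -18.0 tilt 0.4
```

```bash
python3 -m crank '40 7.6 3 0 0 0 -7.69;40 7.6 3 0 0 0 -7.69;40 7.6 3 0 0 0 -7.69;40 7.6 3 0 0 0 -7.69;40 7.6 3 0 0 0 -7.69;40 7.6 3 0 0 0 -7.69;40 7.6 3 0 0 0 -7.69;40 7.6 3 0 0 0 -7.69;40 7.6 3 0 0 0 -7.69;40 0 0 12 0 0 0;40 0 0 6 0 0 0;40 0 0 2 0 0 0;66 0 0 1 0 0 0;66 0 0 0 0 0 0;66 0 0 0 0 0 0;66 0 0 -20 0 0 0;66 0 0 -35 0 0 0;66 0 0 -40 0 0 0'
python3 - <<'E'
from h import *
p,M=tool();print(w2t(p),p[2]);
c=cam("top");rects(c,.045,.066,60)
z=c["P"][...,2];m=np.zeros(z.shape,bool);m[225:262,240:282]=1
q=c["P"][m&(z>.055)&(z<.072)];print("spigot nose",len(q),w2t(q).mean(0),cv2.minEnclosingCircle(w2t(q).astype(np.float32)))
c=cam("wrist");rects(c,.045,.066,300)
for n,cc in(("wrist",c),):
  P=cc["P"];q=w2t(P);z=P[...,2];mm=(np.hypot(q[...,0]-69,q[...,1]-138)<45)&(z>.052)&(z<.075);Q=q[mm];print(n,mm.sum())
  if len(Q)>30:print(cv2.minEnclosingCircle(Q.astype(np.float32)),z[mm].max())
cp=np.array([.467,.3755]);print("pipe tray",w2t(cp))
for a in(0,1):arc(w2t(cp),0,.12,alt=a);arc(w2t(cp),90,.12,alt=a)
E
```

```text
time: 22.85
eef_pos: [0.4843, 0.0379, 0.1258]
tcp_rot: [-0.162, -3.135, 0.011]
ft_force: [1.2, 0.1, -0.3]
gripper_width: 0.0659
[-72.75787793  -3.62178571] 0.12581787618221302
px [287 228  23  33] n 657 tray ctr [72.8 48. ] size [48. 74.] long ang 0.5 z 0.0561 slope deg [ 0. -0.]
px [329 233  23  33] n 652 tray ctr [ 69.8 -49.5] size [48. 74.] long ang -0.0 z 0.0566 slope deg [0. 0.]
px [372 237  24  34] n 660 tray ctr [  68.7 -151.4] size [48. 74.] long ang -1.7 z 0.0564 slope deg [ 0. -0.]
px [244 286  23  34] n 685 tray ctr [-69.  132.5] size [48. 74.] long ang 1.3 z 0.0564 slope deg [0. 1.]
px [364 297  23  34] n 680 tray ctr [ -71.2 -141.9] size [48. 74.] long ang 0.4 z 0.0563 slope deg [ 0. -1.]
spigot nose 126 [ 71.2855563  139.00228365] ((71.24324798583984, 139.41969299316406), 15.782917976379395)
px [264 175  85 126] n 10220 tray ctr [-73.  -6.] size [47. 75.] long ang -0.1 z 0.0571 slope deg [ 1. -0.]
px [ 19 179 108 125] n 11063 tray ctr [ -70.6 -141.5] size [48. 75.] long ang 0.1 z 0.0571 slope deg [ 1. -4.]
px [490 183 108 126] n 11143 tray ctr [-68.2 131.6] size [48. 75.] long ang 0.8 z 0.0569 slope deg [1. 4.]
px [205 385  74  64] n 3644 tray ctr [ 53.5 -49.3] size [43. 48.] long ang -88.6 z 0.0569 slope deg [ 8. -1.]
px [349 390  65  59] n 2848 tray ctr [54.7 43.7] size [39. 41.] long ang 88.9 z 0.0568 slope deg [9. 1.]
px [ 98 447  41  33] n 948 tray ctr [  90.3 -140. ] size [25. 28.] long ang -3.3 z 0.057 slope deg [ -4. -15.]
wrist 27
pipe tray [-124.62690485  330.43968373]
N 11 row: 26.3 21.7 0.7 0 0 8.18 | total [ 56. 333.   8.] turn 90.0 j6 -80.0 tilt 0.6
N 8 row: 7.0 41.7 1.0 0 0 -0.00 | total [ 56. 333.   8.] turn -0.0 j6 -80.0 tilt 0.6
N 11 row: -17.7 29.1 0.7 0 0 -8.18 | total [ 56. 333.   8.] turn -90.0 j6 -80.0 tilt 0.6
N 22 row: 24.0 -2.3 0.4 0 0 8.18 | total [ 56. 333.   8.] turn 180.0 j6 -80.0 tilt 0.6
```

```bash
python3 -m crank '70 7 41.7 0 0 0 0;70 7 41.7 0 0 0 0;70 7 41.7 0 0 0 0;70 7 41.7 0 0 0 0;70 7 41.7 0 0 0 0;70 7 41.7 0 0 0 0;70 7 41.7 0 0 0 0;70 7 41.7 0 0 0 0;70 0 0 20 0 0 0;70 0 0 0 0 0 0'
python3 - <<'E'
from h import *
p,M=tool();print(p)
c=cam("wrist");P=c["P"];save(c,"wp");z=P[...,2]
m=(np.hypot(P[...,0]-.467,P[...,1]-.3755)<.04)&(z>.045)&(z<.065);Q=P[m][:,:2]*1000;print(m.sum(),z[m].mean(),Q.min(0),Q.max(0),cv2.minEnclosingCircle(Q.astype(np.float32)))
(x,y),r=cv2.minEnclosingCircle(Q.astype(np.float32))
d=M.T@(np.array([x/1000,y/1000,.022])-p)*1000;print("go",d)
E
```

```text
time: 23.95
eef_pos: [0.4617, 0.3754, 0.1007]
tcp_rot: [-0.159, -3.134, 0.015]
ft_force: [0.2, -0.8, -0.1]
gripper_width: 0.0701
[0.4616929  0.37540115 0.10068908]
2512 0.052997980923120795 [446.64464302 355.14364371] [488.28579256 396.36909539] ((467.4745788574219, 375.7732238769531), 21.08108139038086)
go [-5.93591486  1.72579505 78.6595442 ]
```

View pics/wp.png

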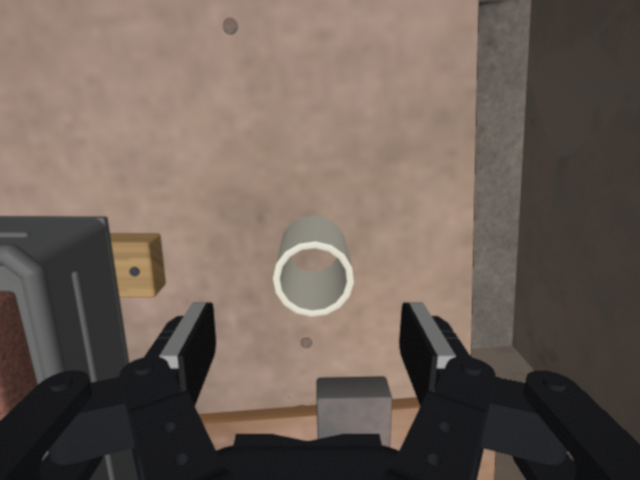

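The pipe's mouth is at (313,278), centred between the fingers. The whetstone at (355,405) is clear of them.

```bash
python3 -m crank '70 -5.9 1.7 25 0 0 0;70 0 0 25 0 0 0;70 0 0 22 0 0 0;70 0 0 6 0 0 0;70 0 0 0 0 0 0;30 0 0 0 0 0 0;30 0 0 0 0 0 0;30 0 0 0 0 0 0;30 0 0 0 0 0 0' 60
python3 - <<'E'
from h import *
p,M=tool();print(p)
E
python3 -m crank '30 0 0 -20 0 0 0;30 0 0 -40 0 0 0;30 0 0 -40 0 0 0;30 0 0 -25 0 0 0;30 0 0 0 0 0 0'
python3 - <<'E'
from h import *
p,M=tool();print(p)
arc((71.2,139.2),90,.15)
E
```

```text
time: 24.9
eef_pos: [0.4704, 0.3765, 0.0269]
tcp_rot: [0.161, 3.136, -0.009]
ft_force: [0.3, -1.5, 6.2]
gripper_width: 0.0417
[0.4703749  0.37648039 0.02687535]
time: 25.4
eef_pos: [0.4718, 0.3787, 0.1551]
tcp_rot: [0.161, 3.131, -0.002]
ft_force: [-0.1, 0.9, -1.0]
gripper_width: 0.0413
[0.47176297 0.37868758 0.15510236]
N 7 row: -27.3 -27.8 0.9 0 0 0.00 | total [-191. -195.    6.] turn 0.0 j6 -46.0 tilt 0.4
```

```bash
python3 -m crank '30 -26.5 -27.8 0 0 0 0;30 -26.5 -27.8 0 0 0 0;30 -26.5 -27.8 0 0 0 0;30 -26.5 -27.8 0 0 0 0;30 -26.5 -27.8 0 0 0 0;30 -26.5 -27.8 0 0 0 0;30 -26.5 -27.8 0 0 0 0;30 0 0 35 0 0 0;30 0 0 0 0 0 0;30 0 0 0 0 0 0'
python3 - <<'E'
from h import *
p,M=tool();print(p,w2t(p))
c=cam("wrist");save(c,"ws")
P=c["P"];q=w2t(P);z=P[...,2]
# pipe rim at z ~ TCP+28mm
h=cv2.cvtColor(c["img"],cv2.COLOR_RGB2HSV)
m=(np.hypot(P[...,0]-p[0],P[...,1]-p[1])<.035)&(abs(z-p[2]-.028)<.006)&(h[...,2]>130)&(h[...,1]<60)
Q=P[m][:,:2]*1000;print(m.sum(),z[m].mean() if m.any() else 0); 
if m.sum()>20:print("rim",cv2.minEnclosingCircle(Q.astype(np.float32)),"tcp",p*1000)
for lo,hi in((.028,.034),(.055,.068)):
  mm=(np.hypot(q[...,0]-71,q[...,1]-139)<50)&(z>lo)&(z<hi)&(c["img"].max(2)<45)
  if mm.sum()>20:print(lo,mm.sum(),cv2.minEnclosingCircle((P[mm][:,:2]*1000).astype(np.float32)),np.argwhere(mm).mean(0))
E
```

```text
time: 26.4
eef_pos: [0.6327, 0.164, 0.1154]
tcp_rot: [-0.161, -3.134, 0.012]
ft_force: [0.5, 0.8, -0.6]
gripper_width: 0.0418
[0.63265347 0.1639714  0.11543752] [ 61.89262816 137.05953045]
5844 0.14221699687325232
rim ((623.5437622070312, 163.42042541503906), 27.2620849609375) tcp [632.65346841 163.97140079 115.43752156]
0.028 1186 ((640.000732421875, 166.80059814453125), 25.261117935180664) [235.26306914 325.34822934]
0.055 35 ((655.462890625, 161.924072265625), 4.4247236251831055) [299.82857143 312.25714286]
```

View pics/ws.png

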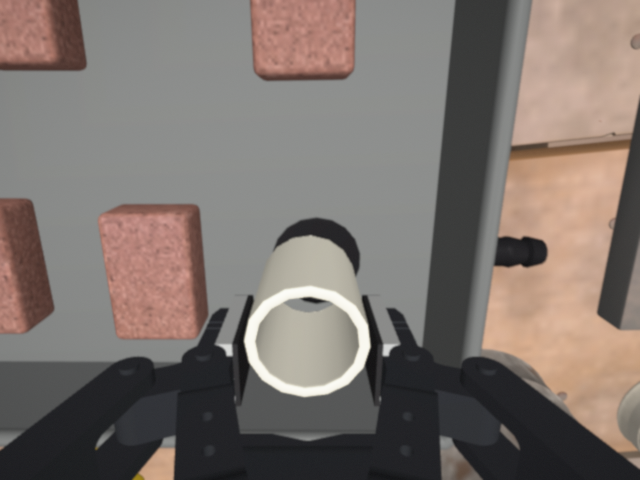

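```bash
python3 - <<'E'
from h import *
from scipy.optimize import least_squares
p,M=tool()
def ray(c,uv,z):
    K=np.array(c["K"]);d=np.c_[(uv[:,0]-K[0,2])/K[0,0],(uv[:,1]-K[1,2])/K[1,1],np.ones(len(uv))]@c["R"].T
    o=np.array(c["xyz"]);return (o+d*((z-o[2])/d[:,2])[:,None])[:,:2]*1000
def circ(pts,r):
    s=least_squares(lambda v:np.hypot(*(pts-v).T)-r,pts.mean(0),loss="soft_l1");return s.x.round(2),np.abs(s.fun).mean().round(2)
c=cam("wrist");img=c["img"]
w=((img.min(2)>215)*255).astype(np.uint8);w[:240]=0;w[:,:230]=0;w[:,380:]=0;w[400:]=0
ct=max(cv2.findContours(w,cv2.RETR_EXTERNAL,cv2.CHAIN_APPROX_NONE)[0],key=cv2.contourArea)[:,0].astype(float)
print(len(ct),ct.min(0),ct.max(0)); rim=circ(ray(c,ct,p[2]+.028),21);print("rim",rim,"tcp",p*1000)
d=((img.max(2)<40)*255).astype(np.uint8);d[:200]=0;d[300:]=0;d[:,:260]=0;d[:,380:]=0
ct=max(cv2.findContours(d,cv2.RETR_EXTERNAL,cv2.CHAIN_APPROX_NONE)[0],key=cv2.contourArea)[:,0].astype(float)
e=ct[ct[:,1]<240];print(len(e),e.min(0),e.max(0));fl=circ(ray(c,e,.03),27);print("flange wrist",fl)
t=np.load("t1.npz")
from types import SimpleNamespace
ct2=cam("top")
P=t["P"];q=w2t(P);z=P[...,2];m=(np.hypot(q[...,0]-71,q[...,1]-139)<22)&(z>.055)&(z<.075)
print("nose top cam",P[m].mean(0)*1000,m.sum())
ti=t["img"];d=((ti.max(2)<38)*255).astype(np.uint8);d[:222]=0;d[266:]=0;d[:,:236]=0;d[:,284:]=0
k=max(cv2.findContours(d,cv2.RETR_EXTERNAL,cv2.CHAIN_APPROX_NONE)[0],key=cv2.contourArea)[:,0].astype(float)
print("flange top",circ(ray(ct2,k,.03),27),len(k),k.min(0),k.max(0))
E
```

```text
330 [245. 286.] [368. 395.]
rim (array([630.01, 163.14]), np.float64(0.96)) tcp [633.48451401 164.54824908 116.63248317]
214 [310. 223.] [351. 239.]
flange wrist (array([600.8 , 179.46]), np.float64(2.19))
nose top cam [642.36314444 165.47446411  60.10222081] 128
flange top (array([642.1 , 165.55]), np.float64(2.34)) 59 [249. 233.] [270. 253.]
```

```bash
python3 - <<'E'
from h import *
from scipy.optimize import least_squares
p,M=tool(); c=cam("wrist");img=c["img"];K=np.array(c["K"])
d=((img.max(2)<48)*255).astype(np.uint8);d[:205]=0;d[275:]=0;d[:,:262]=0;d[:,372:]=0
ct=max(cv2.findContours(d,cv2.RETR_EXTERNAL,cv2.CHAIN_APPROX_NONE)[0],key=cv2.contourArea)[:,0].astype(float)
# upper edge of the flange: topmost dark pixel per column, and side extremes per row
e=np.array([(u,ct[ct[:,0]==u,1].min()) for u in range(int(ct[:,0].min())+1,int(ct[:,0].max()))])
D=np.c_[(e[:,0]-K[0,2])/K[0,0],(e[:,1]-K[1,2])/K[1,1],np.ones(len(e))]@c["R"].T;o=np.array(c["xyz"])
pts=(o+D*((.03-o[2])/D[:,2])[:,None])[:,:2]*1000
s=least_squares(lambda v:np.hypot(*(pts-v[:2]).T)-27,[641,166],loss="soft_l1");print(len(e),e[::12].tolist(),s.x,abs(s.fun).mean())
s=least_squares(lambda v:np.hypot(*(pts-v[:2]).T)-v[2],[641,166,27],loss="soft_l1");print(s.x)
print(p*1000)
E
```

```text
82 [[273.0, 243.0], [285.0, 224.0], [297.0, 217.0], [309.0, 215.0], [321.0, 216.0], [333.0, 220.0], [345.0, 229.0]] [643.90125874 165.16535341] 0.27342000578736425
[642.43159503 165.33653411  25.72139417]
[634.30883033 165.02944193 117.7720882 ]
```

```bash
python3 -m crank '30 0 0 0 0 0 0;30 0 0 0 0 0 0'
python3 - <<'E'
from h import *
p,M=tool();print("shift",M.T@(np.array([.6463,.166,.095])-p)*1000, M[:,2])
E
```

```text
time: 26.8
eef_pos: [0.6344, 0.1646, 0.1175]
tcp_rot: [0.16, 3.136, -0.01]
ft_force: [0.0, -0.1, -0.8]
gripper_width: 0.0416
shift [-11.70656659   2.79459227  22.50684536] [ 7.55688960e-04 -6.40902118e-03 -9.99979176e-01]
```

```bash
python3 -m crank '30 -6 1.5 10 0 0 0;30 -5.7 1.3 5 0 0 0;30 0 0 0 0 0 0;30 0 0 8 0 0 0;30 0 0 6 0 0 0;30 0 0 4 0 0 0;30 0 0 3 0 0 0;30 0 0 0 0 0 0' 80; python3 -c "
from h import *
p,M=tool();print(p*1000,M[:,2])"
```

```text
time: 27.6
eef_pos: [0.6458, 0.1655, 0.0802]
tcp_rot: [-0.161, -3.137, 0.011]
ft_force: [0.4, -0.2, -1.6]
gripper_width: 0.0413
[645.81811157 165.48158731  80.19634457] [-9.83699076e-04 -6.65224074e-03 -9.99977390e-01]
```

```bash
python3 -m crank '30 0 0 4 0 0 0;30 0 0 4 0 0 0;30 0 0 0 0 0 0;30 0 0 0 0 0 0' ; python3 -m crank '30 0 0 3 0 0 0;30 0 0 0 0 0 0'
```

```text
time: 28.0
eef_pos: [0.6459, 0.1655, 0.0724]
tcp_rot: [-0.161, -3.137, 0.01]
ft_force: [-1.0, 1.6, -2.5]
gripper_width: 0.0413
time: 28.2
eef_pos: [0.6464, 0.1659, 0.0699]
tcp_rot: [0.162, 3.137, -0.009]
ft_force: [0.1, 4.0, -1.3]
gripper_width: 0.0412
```

```bash
python3 -m crank '30 0 0.7 2 0 0 0;30 0 0 0 0 0 0;30 0 0 0 0 0 0' ; python3 -m crank '30 0 0 2 0 0 0;30 0 0 2 0 0 0;30 0 0 0 0 0 0'
```

```text
time: 28.5
eef_pos: [0.6464, 0.1664, 0.0677]
tcp_rot: [0.161, 3.137, -0.01]
ft_force: [0.1, 4.7, -0.2]
gripper_width: 0.0412
time: 28.8
eef_pos: [0.6464, 0.1662, 0.0638]
tcp_rot: [0.161, 3.137, -0.01]
ft_force: [-0.0, 4.5, 0.0]
gripper_width: 0.041
```

```bash
python3 -m crank '30 0 0.5 2 0 0 0;30 0 0 0 0 0 0' ; python3 -m crank '30 0 0 2 0 0 0;30 0 0 0 0 0 0';python3 -m crank '30 0 0 2 0 0 0;30 0 0 0 0 0 0'
```

```text
time: 29.0
eef_pos: [0.6464, 0.1665, 0.0616]
tcp_rot: [0.161, 3.137, -0.01]
ft_force: [0.7, 3.4, 0.0]
gripper_width: 0.041
time: 29.2
eef_pos: [0.6463, 0.1664, 0.0595]
tcp_rot: [0.161, 3.137, -0.011]
ft_force: [1.1, 4.0, -0.0]
gripper_width: 0.0412
time: 29.4
eef_pos: [0.6463, 0.1664, 0.0574]
tcp_rot: [0.161, 3.137, -0.01]
ft_force: [0.2, 3.5, 0.4]
gripper_width: 0.0412
```

```bash
python3 - <<'E'
from h import *
p,M=tool();c=cam("wrist");P=c["P"];z=P[...,2]
m=(np.hypot(P[...,0]-p[0]+.003,P[...,1]-p[1])<.03)&(c["img"].min(2)>205)
print(m.sum(),np.percentile(z[m],[5,25,50,75,95])*1000,p*1000); save(c,"w9")
E
```

```text
3497 [83.97863583 84.54367455 84.94376777 85.364549   86.07537282] [646.25465787 166.42032944  57.44820587]
```

View pics/w9.png

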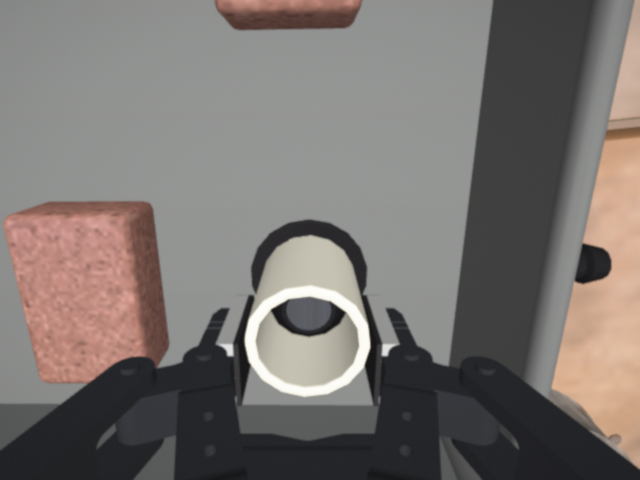

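```bash
python3 -m crank '30 0 0 1.5 0 0 0;30 0 0 0 0 0 0' 110; python3 -m crank '30 0 0 1.5 0 0 0;30 0 0 0 0 0 0'
```

```text
time: 29.65
eef_pos: [0.6464, 0.1664, 0.0571]
tcp_rot: [0.161, 3.137, -0.011]
ft_force: [-2.8, 3.1, 10.5]
gripper_width: 0.0407
time: 29.85
eef_pos: [0.6464, 0.1665, 0.057]
tcp_rot: [0.161, 3.137, -0.011]
ft_force: [-7.4, 3.0, 19.6]
gripper_width: 0.0405
```

```bash
python3 -m crank '30 0 0 1 0 0 0;30 0 0 0 0 0 0'; python3 -m crank '30 0 0 -3 0 0 0;62 0 0 0 0 0 0;62 0 0 0 0 0 0;62 0 0 0 0 0 0;62 0 0 -20 0 0 0;62 0 0 -35 0 0 0;62 0 0 -45 0 0 0;62 -20 0 -20 0 0 0;62 0 0 0 0 0 0'
python3 - <<'E'
from h import *
c=cam("wrist");P=c["P"];z=P[...,2];p,M=tool();print(p)
m=(np.hypot(P[...,0]-.6425,P[...,1]-.1655)<.035)&(c["img"].min(2)>190)&(z>.07)
Q=P[m];print(m.sum(),np.percentile(z[m],[5,50,95])*1000,Q[:,:2].min(0),Q[:,:2].max(0))
A=np.c_[Q[:,:2]-Q[:,:2].mean(0),np.ones(len(Q))];print("rim slope",np.linalg.lstsq(A,Q[:,2],rcond=None)[0])
save(c,"wf")
E
```

```text
time: 30.05
eef_pos: [0.6465, 0.1665, 0.057]
tcp_rot: [0.161, 3.137, -0.011]
ft_force: [-8.6, 1.5, 25.9]
gripper_width: 0.0406
time: 30.95
eef_pos: [0.6702, 0.1653, 0.1808]
tcp_rot: [0.161, 3.129, -0.008]
ft_force: [0.1, -0.6, 0.2]
gripper_width: 0.0621
[0.66764428 0.16500272 0.178023  ]
1179 [80.86618799 86.01602989 87.43318935] [0.62290866 0.14363391] [0.66319565 0.1842084 ]
rim slope [0.01377844 0.02405331 0.08542995]
```

View pics/wf.png

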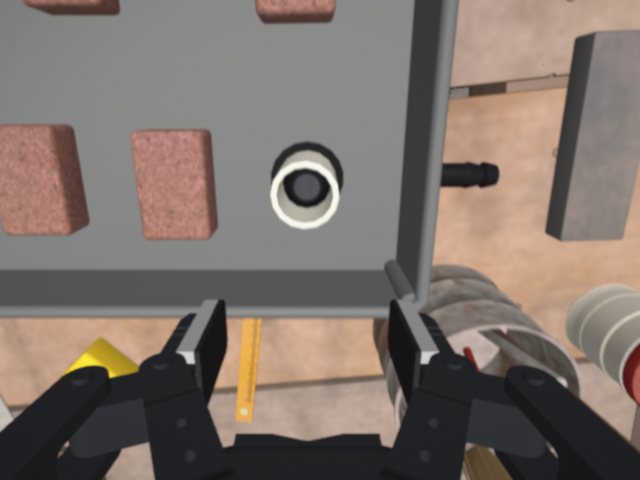

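```bash
python3 - <<'E'
from h import *
c=cam("top");rects(c,.045,.066,60)
c=cam("scene");P=c["P"];q=w2t(P);z=P[...,2]
m=(np.hypot(q[...,0]-71,q[...,1]-139)<30)&(c["img"].min(2)>140)&(z>.04);print("pipe top z, scene cam",np.percentile(z[m],[50,98]) if m.any() else None)
save(c,"s9")
print(read_state()["time"]); hand_in()
E
```

```text
px [287 228  23  33] n 662 tray ctr [72.6 48.1] size [48. 74.] long ang 0.4 z 0.0564 slope deg [0. 0.]
px [329 233  23  33] n 658 tray ctr [ 69.8 -49.5] size [48. 74.] long ang -0.2 z 0.0563 slope deg [-0. -0.]
px [372 237  24  34] n 670 tray ctr [  68.5 -151.2] size [48. 74.] long ang -1.9 z 0.0564 slope deg [ 1. -1.]
px [304 293  24  34] n 682 tray ctr [-73.8  -5.5] size [48. 74.] long ang -0.1 z 0.0563 slope deg [0. 1.]
px [364 297  23  34] n 680 tray ctr [ -71.  -141.6] size [48. 73.] long ang 0.7 z 0.0565 slope deg [ 0. -1.]
pipe top z, scene cam [0.38837124 0.43857781]
31.1
the job is handed in; nothing more can be done
```

The job is handed in at about 31 s of the allowed 72. All six setts were spread first, then the standpipe was pressed onto the spigot.

**Setts:** they lie flat in two rows of three, about 70 mm apart across the tray and 50 mm or more apart along it. The last top image showed five of them flat, at tray positions (73,48), (70,-50), (69,-151), (-74,-6) and (-71,-142) mm. The sixth, at (-69,132), was missing from that image, presumably hidden by the arm. It read flat there in earlier top and wrist views, and nothing touched it afterwards.

**Standpipe:** it came to a hard stop at 26 N, 30 mm above its height on the bench, which is the flange height. Its rim measured about 86 mm above the bench, against 85 mm expected when seated and about 98 mm if it had stopped on the seal. It stands upright, and the nearest sett is about 45 mm from its wall.

**Checks that failed or disagreed:**
- I saw no clear 5–15 N peak as the pipe passed the seal, only about 2 N and some sideways force. That it is fully home rests on the measured height and the hard stop.
- The final pipe check with the scene camera was useless: it read about 0.4 m, most likely the arm.
- The first sett met the floor sooner than I expected, with about 35 N upward (39 N in all) at the wrist while the fingers held it.
- I didn't measure the bench items at the end. No move went near them.

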